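# Clear the collage table: glue sticks, tape rolls and stamp to their trays

## Task

Put the collage tools away where each kind belongs: stand both glue sticks upright on the floor of the round dish, lay both rolls of tape flat and side by side on the floor of the square tray, and set the rubber stamp, handle up, flat inside the narrow oblong tray. Let go of everything, and leave the small cup where it is.

Things in the scene. Friction and masses are not known exactly. Their poses are not given: they have to be found in the camera images.
- glue_big: The larger glue stick: white cylinder with a grey cap, standing upright, 30 mm across, 100 mm tall, about 60 g. Origin: centre of the underside; z up. Stays upright if set down straight; can be gripped round anywhere along its height.
- glue_small: The smaller glue stick: white cylinder with a grey cap, standing upright, 24 mm across, 80 mm tall, about 35 g. Origin: centre of the underside; z up.
- tape_big: The larger roll of beige masking tape lying flat: ring 60 mm outside, 38 mm hole, 25 mm tall, about 80 g. Origin: centre of the underside; z up. Can be gripped across its outside.
- tape_small: The smaller roll of beige masking tape lying flat: ring 48 mm outside, 28 mm hole, 18 mm tall, about 40 g. Origin: centre of the underside; z up. Can be gripped across its outside.
- stamp: Wooden rubber stamp standing on its rubber face: block 70 mm (its x) by 40 mm (its y), 18 mm tall; above it a bar handle 60 mm along x, 20 mm wide along y, from 30 to 58 mm above the underside. About 90 g. Origin: centre of the underside; z up.
- glue_dish: Round grey dish, fixed to the table, for the glue sticks: 120 mm outside, 112 mm inside, rim 22 mm above the table, inner floor 4 mm above the table. Origin: centre of the underside; z up.
- tape_tray: Square grey tray, fixed to the table, for the tape: 158 mm by 158 mm outside, 150 by 150 mm inside, walls 18 mm above the table, inner floor 4 mm above the table. Origin: centre of the underside; z up. x and y run along its sides.
- stamp_tray: Narrow oblong grey tray, fixed to the table, for the stamp: 138 mm (its x) by 70 mm (its y) outside, 130 by 62 mm inside, so the stamp fits only lengthwise; walls 18 mm above the table, inner floor 4 mm above the table. Origin: centre of the underside; z up.
- cup: Small white ceramic cup without a handle, 62 mm across the rim, 55 mm tall, standing among the tools. Not part of the job: leave it where it is. Origin: centre of the underside; z up.
Not all that is in view belongs to the job. Leave any red look-alike of the glue_big alone.

How it is judged:
At the end, for the whole second after the job is handed in: Both glue sticks stand upright in the round dish, both tapes lie flat in the square tray, the stamp stands handle up in the oblong tray: each inside the walls, within 0.12 rad of level, its underside less than 10 mm above the tray's underside, and at rest (x of tape_big in the frame of tape_tray between -0.047 and 0.047 m and y of tape_big in the frame of tape_tray between -0.047 and 0.047 m and z of tape_big in the frame of tape_tray between -0.002 and 0.01 m and angle between each of tape_big, tape_small, glue_big, glue_small, stamp's own z axis and vertical below 0.12 rad and linear speed of each of tape_big, tape_small, glue_big, glue_small, stamp below 0.02 m/s and angular speed of each of tape_big, tape_small, glue_big, glue_small, stamp below 0.2 rad/s and x of tape_small in the frame of tape_tray between -0.053 and 0.053 m and y of tape_small in the frame of tape_tray between -0.053 and 0.053 m and z of tape_small in the frame of tape_tray between -0.002 and 0.01 m and horizontal distance between glue_big and glue_dish below 0.043 m and z of glue_big in the frame of glue_dish between -0.002 and 0.01 m and horizontal distance between glue_small and glue_dish below 0.046 m and z of glue_small in the frame of glue_dish between -0.002 and 0.01 m and x of stamp in the frame of stamp_tray between -0.034 and 0.034 m and y of stamp in the frame of stamp_tray between -0.015 and 0.015 m and z of stamp in the frame of stamp_tray between -0.002 and 0.01 m); the robot touches nothing.
It fails at once if the small cup is shifted by more than 20 mm (distance of cup from where it was at the start of the episode above 0.02 m).
It also fails if it takes over 128 s, if anything falls off the work surface, if the arm or the gripper's body presses on something with over 40 N, if the wrist force passes 120 N, or if a joint passes its speed limit or range.

## Robot

A 6-joint arm with a two-finger parallel gripper is mounted at the origin on the work surface. World frame = base frame: x ahead of the robot, y to its left, z up, the work surface at z = 0. Lengths are in m, angles in rad, forces in N, time in s.
With the tool pointing down it reaches from about 0.25 to 0.775 m from the base axis. Payload 8.9 kg.
Tool frame: the origin (TCP) lies midway between the tips of the shut fingers; the grasp point (between the pads) lies 19 mm behind it; z points along the fingers, y is the direction in which the jaws open and shut (so a half turn about z gives the same grasp; the last joint's range is limited). The gripper opens to 85 mm and grips with 20 to 120 N. Pads are 22 mm wide; open, the fingers measure 114 mm over their backs; the gripper's body (76 mm by 85 mm) begins 54 mm behind the grasp point. The pads swing forward as they close: fully open they stand 13 mm farther back than shut.
Start: joints at [1.001, 0.291, -0.153, 1.127, 0, 1.431], TCP at [0.219, 0.477, 0.231] pointing down, gripper open.
Joint ranges: [-2.52, 2.52], [-0.91, 1.74], [-1.3, 1.37], [-1.96, 2.02], [-1.52, 1.47], [-3.14, 3.14]. Speed limits (rad/s): [2.22, 2.22, 2.79, 3.14, 3.14, 3.14].

## Interface

Orientations are given as a unit quaternion [x, y, z, w].
In Python, from rig import ctrl, grab_frame, get_calibration gives the robot as it stands. The module is installed in compiled form; this text tells all that it offers.
- The arm moves only by the tool drive_tool, never from a script. Its argument "increments" is a list of rows, each an object with "dr": the turn, a rotation vector about the tool's x, y, z in units of 10 degrees (1.0 is 10 degrees), a list of three; "linear": the shift along the tool's x, y, z in units of 25 mm (1.0 is 25 mm), a list of three; "grip": the finger opening in mm, from 0 to 85.4. A call has exactly 5 rows; each row is the pose to reach, as a shift and turn from the pose commanded when the call began, along the tool's axes at that moment; what a row does not reach only later rows make up. A row lasts 1/8 s, in which the tool goes at most 62.5 mm and 10.7 degrees, less where a joint would pass 70% of its speed; a pose out of reach is approached as far as the arm can. A call with a gripper value outside its range is refused whole. The fingers move at their own pace and stop on an object; "squeeze" is the grip in N (left out, the last holds). Time passes only in rows, so rows that repeat a pose let the fingers close, or fill a call up. It gives the time, the measured TCP pose, the force and the opening at its end, in the units of the state.
- ctrl.read_state(): the state, without advancing time (a new reading comes with each control period).
- grab_frame(name): name is "scene" or "top" or "wrist"; returns (picture, depth): 400x640x3 uint8, blue, green, red; 400x640 float32, m along the optical axis (not along the pixel's ray), 0 where there is no reading.
- get_calibration(name): a dict with "vertical_fov" (degrees; the focal length in pixels is half the picture's height over the tangent of half this angle, whatever the lens; pixels are square), "cx", "cy" (the principal point, pixels), "T" (4x4, takes a point from camera to world coordinates). Camera axes: x right, y down, z forward; pixel columns grow to the right and rows downward; lengths in m; the calibration is good to about 2 mm. A picture is of the moment at which its call begins: read the wrist's pose just before it. get_calibration takes no time and is no camera call; for the wrist camera it gives the pose at the moment of the call.
- ctrl.job_done(): hands the job in, once; it reports no verdict.
The state is a dict: "time": time; "qpos": joint angles; "qd": joint speeds; "joint_efforts": joint torques, N m; "tool_pos": TCP position; "orientation": TCP orientation; "ft_force": force on the tool from outside, world axes, zero at the start; "ft_torque": the same for the moment, N m; "finger_gap": finger opening in m.
Only numpy, scipy, OpenCV 4.12 (cv2) and the standard library are available. Lean on these libraries where they do the work, as an engineer would, in place of code of your own. Each camera call takes 0.05 s, during which the arm holds its last target. There are 200 camera calls.

## Working session

There is one attempt and no reset: what is moved stays moved. The work goes in short steps, Python scripts to look and compute and a tool call to move; the robot and the scene stay as the last step left them, time stands still between calls to the robot, and variables do not carry over. Pictures are saved under pics/ and viewed, about 12 in all and at most 16, crops included, and the job is handed in when it is done.

Besides the shell and the picture viewer there is one more tool, called after ">>>" as name([rows], argument=value, ...), one row to a line, values as JSON. drive_tool: Moves the arm, as the interface text tells. Its arguments: {"type":"object","properties":{"increments":{"type":"array"},"squeeze":{"type":"number"}},"required":["increments"]}

```bash
mkdir -p pics; cat > h.py <<'E'
import numpy as np, cv2
from rig import ctrl, grab_frame, get_calibration
def K(name):
    c=get_calibration(name); f=200/np.tan(np.radians(c["vertical_fov"])/2); return f,c["cx"],c["cy"],np.array(c["T"])
def ray(c,u,v,z):
    f,cx,cy,T=c; d=T[:3,:3]@np.array([(u-cx)/f,(v-cy)/f,1]); o=T[:3,3]; return o+d*(z-o[2])/d[2]
def cloud(c,dep):
    f,cx,cy,T=c; v,u=np.mgrid[:dep.shape[0],:dep.shape[1]]
    P=np.stack([(u-cx)/f*dep,(v-cy)/f*dep,dep],-1)@T[:3,:3].T+T[:3,3]; P[dep==0]=np.nan; return P
E
python3 - <<'E'
from h import *
for n in("top","scene"):
    im,d=grab_frame(n); cv2.imwrite(f"pics/{n}0.png",im); np.save(f"pics/{n}0.npy",d)
    c=K(n); print(n,c[0],c[1:3],c[3].round(3).tolist(),(d>0).mean())
s=ctrl.read_state();print(s["time"],s["tool_pos"],s["orientation"],s["finger_gap"])
E
```

```text
top 374.22273017147126 (315.2403536736486, 194.4224600115451) [[-0.005, -0.985, 0.173, 0.387], [-1.0, 0.001, -0.025, 0.009], [0.024, -0.173, -0.985, 0.861], [0.0, 0.0, 0.0, 1.0]] 0.99591796875
scene 500.62036360866637 (318.873045845305, 199.30739771153222) [[0.499, 0.513, -0.699, 1.287], [0.867, -0.287, 0.408, -0.443], [0.009, -0.809, -0.588, 0.681], [0.0, 0.0, 0.0, 1.0]] 0.9824921875
0.1 [0.2190078  0.47671234 0.23079053] [ 2.13726117e-01  9.76893443e-01 -5.52134858e-04 -2.09017941e-04] 0.08522079768966512
```

View pics/top0.png

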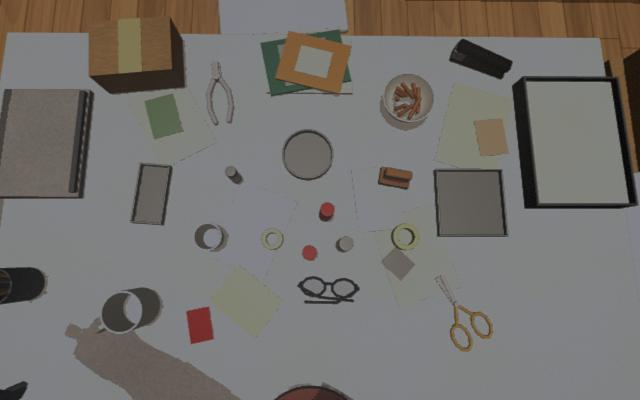

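View pics/scene0.png

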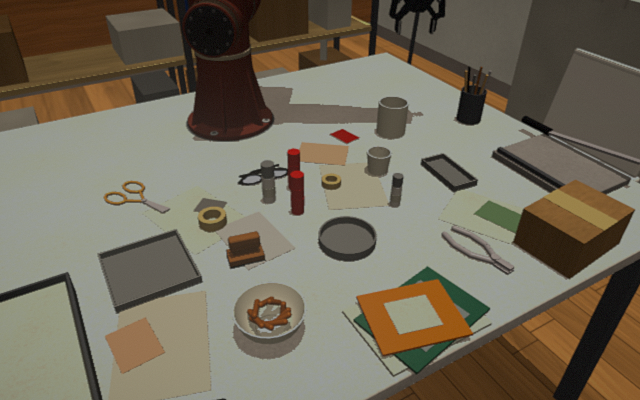

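The top view shows these:
- **Glue sticks:** the big one's cap is at (346,243) and the small one's at (232,174). The two red look-alikes at (327,211) and (309,253) are to be left alone.
- **Tapes:** the big one is at (405,237) and the small one at (272,239).
- **Stamp:** (396,177).
- **Dish and trays:** the dish is at (308,154), the square tray at (470,203) and the oblong tray at (152,194).
- **Cup:** (209,237). The mug at (122,313) is another thing.

The grey-and-white sticks fit the description and the red ones don't. I'll confirm that in a crop while measuring.

```bash
cat > m.py <<'E'
from h import *
im=cv2.imread("pics/top0.png"); d=np.load("pics/top0.npy"); c=K("top"); P=cloud(c,d)
def blob(name,u,v,r,zlo,zhi):
    w=P[v-r:v+r,u-r:u+r]; m=((w[...,2]>zlo)&(w[...,2]<zhi)).astype(np.uint8)
    n,l,st,ce=cv2.connectedComponentsWithStats(m)
    if n<2: print(name,"none",np.nanmax(w[...,2]));return
    k=1+np.argmax(st[1:,4]); q=w[l==k]
    (x,y),(a,b),th=cv2.minAreaRect(q[:,:2].astype(np.float32))
    print(name,"rect",round(x,4),round(y,4),"size",round(a,3),round(b,3),"ang",round(th,1),"mean",q.mean(0).round(4),"zmax",q[:,2].max().round(3),len(q))
print("table z",np.nanmedian(P[300:330,520:600,2]), np.nanmedian(P[190:210,250:290,2]))
blob("glue_big",346,243,16,.08,.12); blob("glue_small",232,174,16,.065,.1)
blob("red1",327,211,16,.07,.13); blob("red2",309,253,16,.07,.13)
blob("tape_big",405,237,24,.017,.03); blob("tape_small",272,239,20,.012,.024)
blob("stamp_handle",396,177,26,.045,.07); blob("stamp_all",396,177,26,.010,.07)
blob("dish",308,154,34,.012,.03); blob("tray",470,203,46,.011,.03); blob("oblong",152,194,40,.011,.03)
blob("cup",209,237,24,.04,.07); blob("glasses",328,288,40,.006,.06)
cv2.imwrite("pics/crop.png",cv2.resize(im[130:280,190:430],None,fx=3.3,fy=3.3,interpolation=cv2.INTER_CUBIC))
E
python3 m.py
```

```text
table z -0.00021095308388108247 0.0005737193914508998
glue_big rect 0.4202 -0.0717 size 0.029 0.029 ang 27.2 mean [ 0.4198 -0.0715  0.0993] zmax 0.103 178
glue_small rect 0.5746 0.1702 size 0.023 0.022 ang 84.2 mean [0.574  0.1695 0.0783] zmax 0.082 113
red1 rect 0.4894 -0.0353 size 0.028 0.029 ang 42.0 mean [ 0.4885 -0.0347  0.0979] zmax 0.103 182
red2 rect 0.4028 0.0027 size 0.028 0.028 ang 89.5 mean [0.4024 0.0023 0.0996] zmax 0.103 172
tape_big rect 0.4383 -0.215 size 0.058 0.059 ang 25.9 mean [ 0.4379 -0.2143  0.0243] zmax 0.029 359
tape_small rect 0.4347 0.0847 size 0.046 0.045 ang 45.1 mean [0.4346 0.0851 0.0176] zmax 0.023 242
stamp_handle rect 0.5758 -0.1972 size 0.06 0.021 ang 80.8 mean [ 0.5745 -0.1962  0.0561] zmax 0.062 262
stamp_all rect 0.5751 -0.1972 size 0.071 0.04 ang 78.0 mean [ 0.5708 -0.1929  0.0371] zmax 0.062 554
dish rect 0.6315 0.0053 size 0.118 0.119 ang 71.7 mean [0.6333 0.0055 0.0201] zmax 0.027 351
tray rect 0.5172 -0.372 size 0.16 0.157 ang 89.9 mean [ 0.5157 -0.3743  0.0165] zmax 0.022 623
oblong rect 0.5387 0.362 size 0.073 0.138 ang 85.2 mean [0.5382 0.3621 0.0164] zmax 0.022 444
cup rect 0.4386 0.2195 size 0.06 0.06 ang 0.2 mean [0.4387 0.2235 0.0518] zmax 0.058 247
glasses rect 0.3037 -0.0686 size 0.009 0.021 ang 34.0 mean [ 0.303  -0.0675  0.0069] zmax 0.008 19
```

View pics/crop.png

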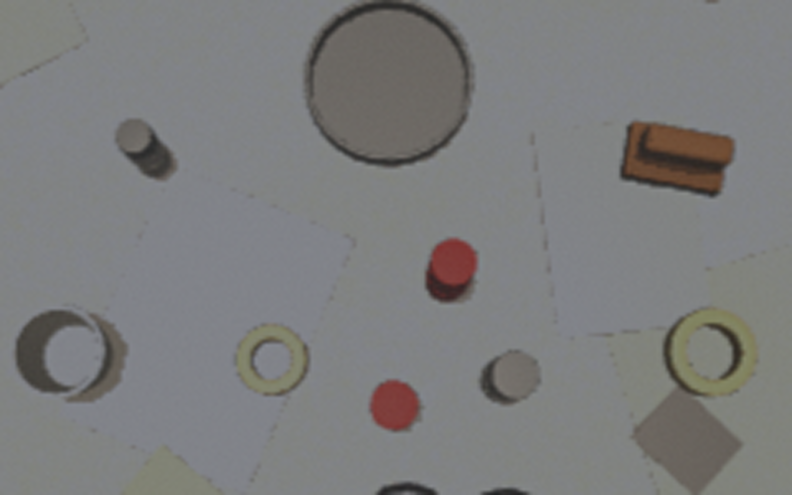

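All the tools sit on the map, and both grey-capped sticks are confirmed. I'll set the tool yaw so the jaws run along world x, and go for the small glue stick first.

>>> drive_tool([
  {"dr": [0, 0, 1], "linear": [-1.9, -0.5, 0], "grip": 50},
  {"dr": [0, 0, 2], "linear": [-3.8, -1.1, 0], "grip": 50},
  {"dr": [0, 0, 3], "linear": [-5.7, -1.6, 0], "grip": 50},
  {"dr": [0, 0, 4], "linear": [-7.6, -2.2, 0], "grip": 50},
  {"dr": [0, 0, 5], "linear": [-9.6, -2.8, 0], "grip": 50},
], squeeze=30)

```text
time: 0.72
tool_pos: [0.4089, 0.312, 0.2311]
orientation: [0.609, 0.793, -0.0, -0.0]
ft_force: [0.8, 0.0, 0.2]
finger_gap: 0.05
```

>>> drive_tool([
  {"dr": [0, 0, 0.8], "linear": [-1.8, 1.2, 0], "grip": 50},
  {"dr": [0, 0, 1.53], "linear": [-3.6, 2.4, 0.5], "grip": 50},
  {"dr": [0, 0, 1.53], "linear": [-5.4, 3.7, 2], "grip": 50},
  {"dr": [0, 0, 1.53], "linear": [-7.2, 4.93, 3.6], "grip": 50},
  {"dr": [0, 0, 1.53], "linear": [-7.2, 4.93, 4], "grip": 50},
])

```text
time: 1.35
tool_pos: [0.5751, 0.1697, 0.1285]
orientation: [0.708, 0.706, -0.001, -0.001]
ft_force: [-0.3, 0.5, -0.5]
finger_gap: 0.0501
```

>>> drive_tool([
  {"dr": [0, 0, 0], "linear": [0, 0, 1.5], "grip": 50},
  {"dr": [0, 0, 0], "linear": [0, 0, 3], "grip": 50},
  {"dr": [0, 0, 0], "linear": [0, 0, 3.86], "grip": 50},
  {"dr": [0, 0, 0], "linear": [0, 0, 3.86], "grip": 50},
  {"dr": [0, 0, 0], "linear": [0, 0, 3.86], "grip": 15},
], squeeze=30)

```text
time: 1.98
tool_pos: [0.5749, 0.1727, 0.0359]
orientation: [0.707, 0.707, 0.001, 0.0]
ft_force: [0.1, -0.1, 0.3]
finger_gap: 0.033
```

>>> drive_tool([
  {"dr": [0, 0, 0], "linear": [0, 0, 0], "grip": 15},
  {"dr": [0, 0, 0], "linear": [0, 0, 0], "grip": 15},
  {"dr": [0, 0, 0], "linear": [0, 0, 0], "grip": 15},
  {"dr": [0, 0, 0], "linear": [0, 0, 0], "grip": 15},
  {"dr": [0, 0, 0], "linear": [0, 0, -1], "grip": 15},
])

```text
time: 2.6
tool_pos: [0.5733, 0.1719, 0.0592]
orientation: [0.707, 0.707, -0.001, -0.001]
ft_force: [0.2, 0.6, -0.3]
finger_gap: 0.0229
```

>>> drive_tool([
  {"dr": [0, 0, 0], "linear": [0, 0, -1.6], "grip": 15},
  {"dr": [0, 0, 0], "linear": [-1.8, 0.8, -1.6], "grip": 15},
  {"dr": [0, 0, 0], "linear": [-3.7, 1.6, -1.6], "grip": 15},
  {"dr": [0, 0, 0], "linear": [-5.5, 2.3, -1.6], "grip": 15},
  {"dr": [0, 0, 0], "linear": [-5.5, 2.3, -1.6], "grip": 15},
])

```text
time: 3.22
tool_pos: [0.6333, 0.0314, 0.1001]
orientation: [0.708, 0.706, 0.0, 0.001]
ft_force: [-0.0, -0.5, -1.1]
finger_gap: 0.0231
```

>>> drive_tool([
  {"dr": [0, 0, 0], "linear": [0, 0, 1.2], "grip": 15},
  {"dr": [0, 0, 0], "linear": [0, 0, 2.0], "grip": 15},
  {"dr": [0, 0, 0], "linear": [0, 0, 2.3], "grip": 15},
  {"dr": [0, 0, 0], "linear": [0, 0, 2.4], "grip": 15},
  {"dr": [0, 0, 0], "linear": [0, 0, 2.4], "grip": 15},
])

```text
time: 3.85
tool_pos: [0.6325, 0.035, 0.0406]
orientation: [0.707, 0.707, 0.0, 0.0]
ft_force: [0.9, 0.5, 1.4]
finger_gap: 0.0234
```

>>> drive_tool([
  {"dr": [0, 0, 0], "linear": [0, 0, 0.03], "grip": 15},
  {"dr": [0, 0, 0], "linear": [0, 0, 0.03], "grip": 50},
  {"dr": [0, 0, 0], "linear": [0, 0, 0.03], "grip": 50},
  {"dr": [0, 0, 0], "linear": [0, 0, 0.03], "grip": 50},
  {"dr": [0, 0, 0], "linear": [0, 0, 0.03], "grip": 50},
])

```text
time: 4.47
tool_pos: [0.632, 0.0346, 0.039]
orientation: [0.707, 0.707, -0.0, -0.0]
ft_force: [-1.0, 0.2, -0.5]
finger_gap: 0.0504
```

>>> drive_tool([
  {"dr": [0, 0, 0], "linear": [0, 0, -0.8], "grip": 50},
  {"dr": [0, 0, 0], "linear": [0, 0, -2.4], "grip": 50},
  {"dr": [0, 0, 0], "linear": [0, 0, -4.5], "grip": 50},
  {"dr": [0, 0, 0], "linear": [-1.0, -1.0, -6], "grip": 50},
  {"dr": [0, 0, 0], "linear": [-3.0, -3.0, -6], "grip": 50},
])

```text
time: 5.1
tool_pos: [0.565, -0.0349, 0.1921]
orientation: [0.706, 0.708, 0.002, 0.003]
ft_force: [0.4, -1.4, -0.2]
finger_gap: 0.05
```

>>> drive_tool([
  {"dr": [0, 0, 0], "linear": [-0.6, -2.2, 0], "grip": 55},
  {"dr": [0, 0, 0], "linear": [-1.2, -4.0, 0], "grip": 55},
  {"dr": [0, 0, 0], "linear": [-1.2, -5.5, 0.5], "grip": 55},
  {"dr": [0, 0, 0], "linear": [-1.2, -5.5, 1.5], "grip": 55},
  {"dr": [0, 0, 0], "linear": [-1.2, -5.5, 1.5], "grip": 55},
])

```text
time: 5.72
tool_pos: [0.4242, -0.0643, 0.1508]
orientation: [0.707, 0.707, -0.0, -0.001]
ft_force: [0.1, -0.4, 0.0]
finger_gap: 0.0548
```

>>> drive_tool([
  {"dr": [0, 0, 0], "linear": [0, 0, 0], "grip": 55},
  {"dr": [0, 0, 0], "linear": [0, 0, 0], "grip": 55},
  {"dr": [0, 0, 0], "linear": [0, 0, 0], "grip": 55},
  {"dr": [0, 0, 0], "linear": [0, 0, 0], "grip": 55},
  {"dr": [0, 0, 0], "linear": [0, 0, 0], "grip": 55},
])

```text
time: 6.35
tool_pos: [0.4254, -0.0646, 0.1516]
orientation: [0.707, 0.707, 0.0, 0.0]
ft_force: [0.5, 0.7, 0.6]
finger_gap: 0.0552
```

```bash
python3 - <<'E'
from h import *
im,d=grab_frame("top"); cv2.imwrite("pics/top1.png",im)
w,_=grab_frame("wrist"); cv2.imwrite("pics/w1.png",np.vstack([cv2.resize(im[100:300,150:550],(640,320)),cv2.resize(w,(448,280)) if 0 else cv2.copyMakeBorder(cv2.resize(w,(448,280)),0,0,0,192,0)]))
s=ctrl.read_state();print(s["time"],s["tool_pos"],s["orientation"],s["qpos"])
E
```

```text
6.45 [ 0.42536862 -0.06457467  0.15156183] [ 7.06991646e-01  7.07221898e-01 -6.39814011e-07 -7.17434814e-06] [-3.20923293e-01  1.80899355e-01 -5.24593638e-01  8.65316736e-01
  5.28130448e-06  1.24954741e+00]
```

View pics/w1.png

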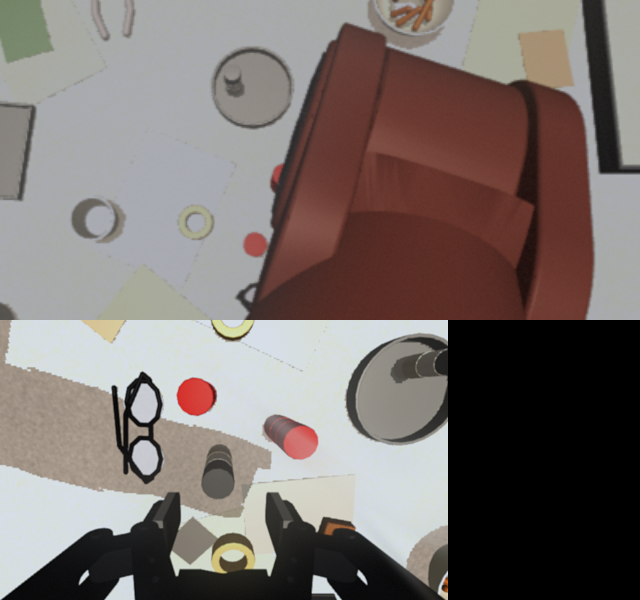

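The upper half shows the small stick upright in the dish, at (233,82) in the combined picture. The wrist view shows the big grey stick just ahead of the jaws, clear of both red ones. I'll correct the offset and grip it.

>>> drive_tool([
  {"dr": [0, 0, 0], "linear": [-0.28, -0.2, 0.4], "grip": 55},
  {"dr": [0, 0, 0], "linear": [-0.28, -0.2, 2], "grip": 55},
  {"dr": [0, 0, 0], "linear": [-0.28, -0.2, 3.5], "grip": 55},
  {"dr": [0, 0, 0], "linear": [-0.28, -0.2, 4], "grip": 55},
  {"dr": [0, 0, 0], "linear": [-0.28, -0.2, 4], "grip": 20},
], squeeze=30)

```text
time: 7.08
tool_pos: [0.4197, -0.0716, 0.0512]
orientation: [0.707, 0.707, -0.0, -0.001]
ft_force: [0.3, -0.2, 0.1]
finger_gap: 0.0381
```

>>> drive_tool([
  {"dr": [0, 0, 0], "linear": [0, 0, 0], "grip": 20},
  {"dr": [0, 0, 0], "linear": [0, 0, 0], "grip": 20},
  {"dr": [0, 0, 0], "linear": [0, 0, 0], "grip": 20},
  {"dr": [0, 0, 0], "linear": [0, 0, 0], "grip": 20},
  {"dr": [0, 0, 0], "linear": [0, 0, 0], "grip": 20},
])

```text
time: 7.7
tool_pos: [0.4209, -0.0717, 0.0521]
orientation: [0.707, 0.707, 0.0, 0.0]
ft_force: [-0.8, 0.8, 7.5]
finger_gap: 0.0295
```

>>> drive_tool([
  {"dr": [0, 0, 0], "linear": [0, 0, -1], "grip": 20},
  {"dr": [0, 0, 0], "linear": [0, 0, -3.2], "grip": 20},
  {"dr": [0, 0, 0], "linear": [0, 0, -5.2], "grip": 20},
  {"dr": [0, 0, 0], "linear": [0.5, 1.5, -5.2], "grip": 20},
  {"dr": [0, 0, 0], "linear": [0.9, 3.5, -5.2], "grip": 20},
])

```text
time: 8.32
tool_pos: [0.5089, -0.0489, 0.1828]
orientation: [0.707, 0.707, 0.0, 0.001]
ft_force: [0.1, -0.8, -0.2]
finger_gap: 0.0291
```

>>> drive_tool([
  {"dr": [0, 0, 0], "linear": [0.6, 2.2, 0], "grip": 20},
  {"dr": [0, 0, 0], "linear": [1.0, 4.0, 0], "grip": 20},
  {"dr": [0, 0, 0], "linear": [1.3, 4.96, 0], "grip": 20},
  {"dr": [0, 0, 0], "linear": [1.3, 4.96, 1], "grip": 20},
  {"dr": [0, 0, 0], "linear": [1.3, 4.96, 2], "grip": 20},
])

```text
time: 8.95
tool_pos: [0.632, -0.0162, 0.1305]
orientation: [0.707, 0.707, -0.0, -0.0]
ft_force: [-0.2, 0.1, -0.7]
finger_gap: 0.0288
```

>>> drive_tool([
  {"dr": [0, 0, 0], "linear": [0, 0, 0], "grip": 20},
  {"dr": [0, 0, 0], "linear": [0, 0, 0], "grip": 20},
  {"dr": [0, 0, 0], "linear": [0, 0, 0], "grip": 20},
  {"dr": [0, 0, 0], "linear": [0, 0, 0], "grip": 20},
  {"dr": [0, 0, 0], "linear": [0, 0, 0], "grip": 20},
])

```text
time: 9.57
tool_pos: [0.632, -0.0165, 0.132]
orientation: [0.707, 0.707, 0.0, 0.0]
ft_force: [-0.7, -0.4, -1.3]
finger_gap: 0.0292
```

>>> drive_tool([
  {"dr": [0, 0, 0], "linear": [0, 0, 1.5], "grip": 20},
  {"dr": [0, 0, 0], "linear": [0, 0, 2.5], "grip": 20},
  {"dr": [0, 0, 0], "linear": [0, 0, 2.9], "grip": 20},
  {"dr": [0, 0, 0], "linear": [0, 0, 3.0], "grip": 20},
  {"dr": [0, 0, 0], "linear": [0, 0, 3.02], "grip": 20},
])

```text
time: 10.2
tool_pos: [0.6325, -0.0166, 0.0569]
orientation: [0.707, 0.707, 0.0, 0.001]
ft_force: [-0.4, -0.8, -0.5]
finger_gap: 0.0294
```

>>> drive_tool([
  {"dr": [0, 0, 0], "linear": [0, 0, 0], "grip": 20},
  {"dr": [0, 0, 0], "linear": [0, 0, 0], "grip": 60},
  {"dr": [0, 0, 0], "linear": [0, 0, 0], "grip": 60},
  {"dr": [0, 0, 0], "linear": [0, 0, 0], "grip": 60},
  {"dr": [0, 0, 0], "linear": [0, 0, -0.4], "grip": 60},
])

```text
time: 10.82
tool_pos: [0.6312, -0.0164, 0.0658]
orientation: [0.707, 0.707, -0.0, -0.001]
ft_force: [0.7, 0.6, -0.8]
finger_gap: 0.06
```

>>> drive_tool([
  {"dr": [0, 0, 0], "linear": [0, 0, -1], "grip": 60},
  {"dr": [0, 0, 0], "linear": [0, 0, -3], "grip": 60},
  {"dr": [0, 0, 0], "linear": [0, 0, -5], "grip": 60},
  {"dr": [0, 0, 0], "linear": [1, -1, -5], "grip": 75},
  {"dr": [0, 0, 0], "linear": [2, -3, -5], "grip": 75},
])

```text
time: 11.45
tool_pos: [0.5576, 0.0337, 0.1922]
orientation: [0.707, 0.707, 0.001, 0.001]
ft_force: [-0.3, 1.3, 0.3]
finger_gap: 0.0751
```

>>> drive_tool([
  {"dr": [0, 0, 0], "linear": [0.8, -2, 0], "grip": 70},
  {"dr": [0, 0, 0], "linear": [1.6, -4, 0], "grip": 70},
  {"dr": [0, 0, 0], "linear": [2.06, -4.9, 0.5], "grip": 70},
  {"dr": [0, 0, 0], "linear": [2.06, -4.9, 2.5], "grip": 70},
  {"dr": [0, 0, 0], "linear": [2.06, -4.9, 4.4], "grip": 70},
])

```text
time: 12.08
tool_pos: [0.4351, 0.0852, 0.0812]
orientation: [0.707, 0.707, 0.001, 0.001]
ft_force: [0.6, 0.2, -0.1]
finger_gap: 0.07
```

>>> drive_tool([
  {"dr": [0, 0, 0], "linear": [0, 0, 0], "grip": 70},
  {"dr": [0, 0, 0], "linear": [0, 0, 0], "grip": 70},
  {"dr": [0, 0, 0], "linear": [0, 0, 0], "grip": 70},
  {"dr": [0, 0, 0], "linear": [0, 0, 0], "grip": 70},
  {"dr": [0, 0, 0], "linear": [0, 0, 0], "grip": 70},
])

```text
time: 12.7
tool_pos: [0.4347, 0.0849, 0.0816]
orientation: [0.707, 0.707, 0.0, 0.0]
ft_force: [-0.6, 0.3, -0.0]
finger_gap: 0.0701
```

Down to z = 0.003 (3.15 units), then close.

>>> drive_tool([
  {"dr": [0, 0, 0], "linear": [0, 0, 1.5], "grip": 70},
  {"dr": [0, 0, 0], "linear": [0, 0, 2.6], "grip": 70},
  {"dr": [0, 0, 0], "linear": [0, 0, 3.0], "grip": 70},
  {"dr": [0, 0, 0], "linear": [0, 0, 3.15], "grip": 70},
  {"dr": [0, 0, 0], "linear": [0, 0, 3.15], "grip": 38},
], squeeze=30)

```text
time: 13.32
tool_pos: [0.4348, 0.085, 0.0028]
orientation: [0.707, 0.707, 0.0, 0.0]
ft_force: [0.3, 0.2, -0.0]
finger_gap: 0.053
```

>>> drive_tool([
  {"dr": [0, 0, 0], "linear": [0, 0, 0], "grip": 38},
  {"dr": [0, 0, 0], "linear": [0, 0, 0], "grip": 38},
  {"dr": [0, 0, 0], "linear": [0, 0, 0], "grip": 38},
  {"dr": [0, 0, 0], "linear": [0, 0, 0], "grip": 38},
  {"dr": [0, 0, 0], "linear": [0, 0, 0], "grip": 38},
])

```text
time: 13.95
tool_pos: [0.4349, 0.0849, 0.0033]
orientation: [0.707, 0.707, 0.001, 0.0]
ft_force: [-1.0, -0.6, 6.6]
finger_gap: 0.047
```

>>> drive_tool([
  {"dr": [0, 0, 0], "linear": [0, 0, -1], "grip": 38},
  {"dr": [0, 0, 0], "linear": [0, 0, -3.3], "grip": 38},
  {"dr": [0, 0, 0], "linear": [0, 0, -5.7], "grip": 38},
  {"dr": [0, 0, 0], "linear": [-1.5, 0.3, -6], "grip": 38},
  {"dr": [0, 0, 0], "linear": [-3.5, 0.7, -6], "grip": 38},
])

```text
time: 14.58
tool_pos: [0.4532, -0.0031, 0.1545]
orientation: [0.706, 0.708, 0.001, 0.002]
ft_force: [0.3, 0.6, -1.3]
finger_gap: 0.0468
```

>>> drive_tool([
  {"dr": [0, 0, 0], "linear": [-2.3, 0.5, 0], "grip": 38},
  {"dr": [0, 0, 0], "linear": [-4.6, 1.0, 0], "grip": 38},
  {"dr": [0, 0, 0], "linear": [-6.9, 1.5, 0], "grip": 38},
  {"dr": [0, 0, 0], "linear": [-9.2, 2.0, 0], "grip": 38},
  {"dr": [0, 0, 0], "linear": [-11.4, 2.5, 0], "grip": 38},
])

```text
time: 15.2
tool_pos: [0.5147, -0.2898, 0.1532]
orientation: [0.707, 0.707, 0.0, 0.001]
ft_force: [1.8, 0.6, -0.9]
finger_gap: 0.0469
```

>>> drive_tool([
  {"dr": [0, 0, 0], "linear": [-1.94, 0.1, 0], "grip": 38},
  {"dr": [0, 0, 0], "linear": [-1.94, 0.1, 1], "grip": 38},
  {"dr": [0, 0, 0], "linear": [-1.94, 0.1, 3], "grip": 38},
  {"dr": [0, 0, 0], "linear": [-1.94, 0.1, 4], "grip": 38},
  {"dr": [0, 0, 0], "linear": [-1.94, 0.1, 4], "grip": 38},
])

```text
time: 15.82
tool_pos: [0.5158, -0.3352, 0.0511]
orientation: [0.707, 0.707, -0.0, -0.002]
ft_force: [-0.2, -0.5, 0.3]
finger_gap: 0.0468
```

>>> drive_tool([
  {"dr": [0, 0, 0], "linear": [0, 0, 0.8], "grip": 38},
  {"dr": [0, 0, 0], "linear": [0, 0, 1.5], "grip": 38},
  {"dr": [0, 0, 0], "linear": [0, 0, 1.8], "grip": 38},
  {"dr": [0, 0, 0], "linear": [0, 0, 1.8], "grip": 38},
  {"dr": [0, 0, 0], "linear": [0, 0, 1.8], "grip": 38},
])

```text
time: 16.45
tool_pos: [0.5173, -0.3363, 0.0078]
orientation: [0.707, 0.707, 0.0, 0.0]
ft_force: [-0.3, 0.1, -0.3]
finger_gap: 0.0471
```

>>> drive_tool([
  {"dr": [0, 0, 0], "linear": [0, 0, 0], "grip": 64},
  {"dr": [0, 0, 0], "linear": [0, 0, 0], "grip": 64},
  {"dr": [0, 0, 0], "linear": [0, 0, 0], "grip": 64},
  {"dr": [0, 0, 0], "linear": [0, 0, 0], "grip": 64},
  {"dr": [0, 0, 0], "linear": [0, 0, -0.3], "grip": 64},
])

```text
time: 17.08
tool_pos: [0.5166, -0.3357, 0.0146]
orientation: [0.707, 0.707, -0.0, -0.001]
ft_force: [0.1, 0.3, 0.4]
finger_gap: 0.064
```

>>> drive_tool([
  {"dr": [0, 0, 0], "linear": [0, 0, -1], "grip": 64},
  {"dr": [0, 0, 0], "linear": [0, 0, -3], "grip": 75},
  {"dr": [0, 0, 0], "linear": [0, 0, -4], "grip": 80},
  {"dr": [0, 0, 0], "linear": [1.5, -1, -4], "grip": 80},
  {"dr": [0, 0, 0], "linear": [3.5, -2.3, -4], "grip": 80},
])

```text
time: 17.7
tool_pos: [0.4595, -0.2486, 0.1156]
orientation: [0.707, 0.707, 0.0, 0.001]
ft_force: [1.1, 0.7, -0.1]
finger_gap: 0.0801
```

>>> drive_tool([
  {"dr": [0, 0, 0], "linear": [1.35, -0.85, 0], "grip": 80},
  {"dr": [0, 0, 0], "linear": [1.35, -0.85, 1], "grip": 80},
  {"dr": [0, 0, 0], "linear": [1.35, -0.85, 2.2], "grip": 80},
  {"dr": [0, 0, 0], "linear": [1.35, -0.85, 2.2], "grip": 80},
  {"dr": [0, 0, 0], "linear": [1.35, -0.85, 2.2], "grip": 80},
])

```text
time: 18.32
tool_pos: [0.4387, -0.2152, 0.0608]
orientation: [0.707, 0.707, 0.0, 0.0]
ft_force: [0.1, 0.8, 0.4]
finger_gap: 0.0798
```

>>> drive_tool([
  {"dr": [0, 0, 0], "linear": [0, 0, 1.2], "grip": 80},
  {"dr": [0, 0, 0], "linear": [0, 0, 2.0], "grip": 80},
  {"dr": [0, 0, 0], "linear": [0, 0, 2.25], "grip": 80},
  {"dr": [0, 0, 0], "linear": [0, 0, 2.25], "grip": 80},
  {"dr": [0, 0, 0], "linear": [0, 0, 2.25], "grip": 50},
])

```text
time: 18.95
tool_pos: [0.4389, -0.2153, 0.0045]
orientation: [0.707, 0.707, 0.0, 0.001]
ft_force: [0.4, -0.2, -0.1]
finger_gap: 0.064
```

>>> drive_tool([
  {"dr": [0, 0, 0], "linear": [0, 0, 0], "grip": 50},
  {"dr": [0, 0, 0], "linear": [0, 0, 0], "grip": 50},
  {"dr": [0, 0, 0], "linear": [0, 0, 0], "grip": 50},
  {"dr": [0, 0, 0], "linear": [0, 0, 0], "grip": 50},
  {"dr": [0, 0, 0], "linear": [0, 0, 0], "grip": 50},
])

```text
time: 19.58
tool_pos: [0.4388, -0.2153, 0.0046]
orientation: [0.707, 0.707, 0.0, 0.001]
ft_force: [-1.5, 0.9, 6.0]
finger_gap: 0.0579
```

>>> drive_tool([
  {"dr": [0, 0, 0], "linear": [0, 0, -1], "grip": 50},
  {"dr": [0, 0, 0], "linear": [0, 0, -3], "grip": 50},
  {"dr": [0, 0, 0], "linear": [-1.5, 0.6, -3], "grip": 50},
  {"dr": [0, 0, 0], "linear": [-3.5, 1.4, -3], "grip": 50},
  {"dr": [0, 0, 0], "linear": [-5.5, 2.2, -3], "grip": 50},
])

```text
time: 20.2
tool_pos: [0.494, -0.3539, 0.0796]
orientation: [0.707, 0.707, 0.0, 0.001]
ft_force: [0.7, -0.6, -0.5]
finger_gap: 0.0576
```

>>> drive_tool([
  {"dr": [0, 0, 0], "linear": [-1.5, 0.6, 0], "grip": 50},
  {"dr": [0, 0, 0], "linear": [-2.22, 0.94, 0], "grip": 50},
  {"dr": [0, 0, 0], "linear": [-2.22, 0.94, 0], "grip": 50},
  {"dr": [0, 0, 0], "linear": [-2.22, 0.94, 1], "grip": 50},
  {"dr": [0, 0, 0], "linear": [-2.22, 0.94, 1.6], "grip": 50},
])

```text
time: 20.82
tool_pos: [0.516, -0.4063, 0.0378]
orientation: [0.707, 0.707, 0.0, -0.001]
ft_force: [-0.7, -0.6, -1.4]
finger_gap: 0.0579
```

>>> drive_tool([
  {"dr": [0, 0, 0], "linear": [0, 0, 0.6], "grip": 50},
  {"dr": [0, 0, 0], "linear": [0, 0, 1.0], "grip": 50},
  {"dr": [0, 0, 0], "linear": [0, 0, 1.2], "grip": 50},
  {"dr": [0, 0, 0], "linear": [0, 0, 1.2], "grip": 50},
  {"dr": [0, 0, 0], "linear": [0, 0, 1.2], "grip": 50},
])

```text
time: 21.45
tool_pos: [0.517, -0.408, 0.0088]
orientation: [0.707, 0.707, 0.0, 0.0]
ft_force: [0.2, 0.6, -1.8]
finger_gap: 0.0576
```

>>> drive_tool([
  {"dr": [0, 0, 0], "linear": [0, 0, 0], "grip": 76},
  {"dr": [0, 0, 0], "linear": [0, 0, 0], "grip": 76},
  {"dr": [0, 0, 0], "linear": [0, 0, 0], "grip": 76},
  {"dr": [0, 0, 0], "linear": [0, 0, 0], "grip": 76},
  {"dr": [0, 0, 0], "linear": [0, 0, -0.3], "grip": 76},
])

```text
time: 22.08
tool_pos: [0.5163, -0.4074, 0.0158]
orientation: [0.707, 0.707, -0.0, -0.001]
ft_force: [-0.2, -0.2, 0.6]
finger_gap: 0.0759
```

>>> drive_tool([
  {"dr": [0, 0, 0], "linear": [0, 0, -1], "grip": 76},
  {"dr": [0, 0, 0], "linear": [0, 0, -3], "grip": 60},
  {"dr": [0, 0, 0], "linear": [0, 0, -5], "grip": 50},
  {"dr": [0, 0, 0.5], "linear": [2, 0.5, -6], "grip": 45},
  {"dr": [0, 0, 0.95], "linear": [4, 1, -6], "grip": 45},
])

```text
time: 22.7
tool_pos: [0.5431, -0.308, 0.1693]
orientation: [0.764, 0.645, 0.001, 0.003]
ft_force: [0.8, 0.1, 0.1]
finger_gap: 0.045
```

>>> drive_tool([
  {"dr": [0, 0, 0], "linear": [2.3, 0.3, 0], "grip": 45},
  {"dr": [0, 0, 0], "linear": [4.6, 0.58, 0.5], "grip": 45},
  {"dr": [0, 0, 0], "linear": [4.6, 0.58, 2.6], "grip": 45},
  {"dr": [0, 0, 0], "linear": [4.6, 0.58, 2.6], "grip": 45},
  {"dr": [0, 0, 0], "linear": [4.6, 0.58, 2.6], "grip": 45},
])

```text
time: 23.32
tool_pos: [0.5754, -0.1976, 0.1027]
orientation: [0.763, 0.646, 0.0, 0.001]
ft_force: [-0.2, 0.3, 1.2]
finger_gap: 0.045
```

```bash
python3 - <<'E'
from h import *
s=ctrl.read_state();print(s["time"],s["tool_pos"],s["orientation"])
im,d=grab_frame("scene"); cv2.imwrite("pics/s2.png",im[100:320,60:480].repeat(1,0)); 
w,_=grab_frame("wrist"); a=cv2.resize(im[100:320,60:480],(560,293)); b=cv2.resize(w,(448,280))
cv2.imwrite("pics/s2.png",np.vstack([a,cv2.copyMakeBorder(b,0,0,0,112,0)]))
E
```

```text
23.325 [ 0.57544776 -0.19763552  0.10268201] [7.63372515e-01 6.45958206e-01 2.13230348e-04 5.95551904e-04]
```

View pics/s2.png

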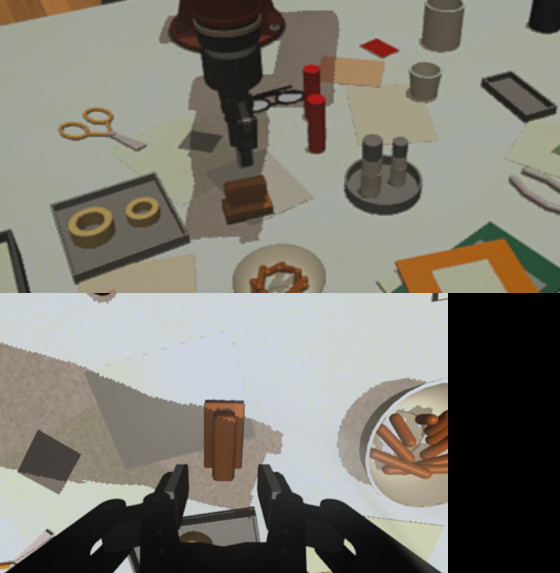

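Both sticks stand in the dish near (385,165) in the upper half, and both tapes lie flat in the square tray at (90,225) and (142,210). In the wrist half the stamp handle at (223,445) lines up with the jaws, so I'll descend and grip it.

>>> drive_tool([
  {"dr": [0, 0, 0], "linear": [0, 0, 1], "grip": 45},
  {"dr": [0, 0, 0], "linear": [0, 0, 2.2], "grip": 45},
  {"dr": [0, 0, 0], "linear": [0, 0, 2.85], "grip": 45},
  {"dr": [0, 0, 0], "linear": [0, 0, 2.85], "grip": 45},
  {"dr": [0, 0, 0], "linear": [0, 0, 2.85], "grip": 10},
], squeeze=40)

```text
time: 24.05
tool_pos: [0.5758, -0.1973, 0.0311]
orientation: [0.763, 0.646, 0.0, 0.001]
ft_force: [-0.6, 0.0, -0.1]
finger_gap: 0.0278
```

>>> drive_tool([
  {"dr": [0, 0, 0], "linear": [0, 0, 0], "grip": 10},
  {"dr": [0, 0, 0], "linear": [0, 0, 0], "grip": 10},
  {"dr": [0, 0, 0], "linear": [0, 0, 0], "grip": 10},
  {"dr": [0, 0, 0], "linear": [0, 0, 0], "grip": 10},
  {"dr": [0, 0, 0], "linear": [0, 0, 0], "grip": 10},
])

```text
time: 24.68
tool_pos: [0.5759, -0.1973, 0.0311]
orientation: [0.763, 0.646, 0.0, 0.001]
ft_force: [-0.1, 0.1, 7.1]
finger_gap: 0.0192
```

>>> drive_tool([
  {"dr": [0, 0, 0], "linear": [0, 0, -1.2], "grip": 10},
  {"dr": [0, 0, 0], "linear": [0, 0, -3.4], "grip": 10},
  {"dr": [0, 0, 0], "linear": [0, 0, -5.4], "grip": 10},
  {"dr": [0, 0, 0], "linear": [2, -0.5, -5.4], "grip": 10},
  {"dr": [0, 0, 0], "linear": [4, -1, -5.4], "grip": 10},
])

```text
time: 25.3
tool_pos: [0.5669, -0.0933, 0.1658]
orientation: [0.764, 0.646, 0.001, 0.001]
ft_force: [0.2, 1.2, -0.9]
finger_gap: 0.0194
```

>>> drive_tool([
  {"dr": [0, 0, -0.9], "linear": [2.2, -0.5, 0], "grip": 10},
  {"dr": [0, 0, -1.8], "linear": [4.4, -1.0, 0], "grip": 10},
  {"dr": [0, 0, -2.7], "linear": [6.6, -1.5, 0], "grip": 10},
  {"dr": [0, 0, -3.6], "linear": [8.8, -2.0, 0], "grip": 10},
  {"dr": [0, 0, -4.5], "linear": [11, -2.6, 0], "grip": 10},
])

```text
time: 25.92
tool_pos: [0.5477, 0.1898, 0.1652]
orientation: [0.455, 0.89, 0.0, 0.0]
ft_force: [1.2, 0.0, -0.0]
finger_gap: 0.0193
```

>>> drive_tool([
  {"dr": [0, 0, -1], "linear": [1.5, 0.9, 0], "grip": 10},
  {"dr": [0, 0, -2], "linear": [3, 1.9, 0], "grip": 10},
  {"dr": [0, 0, -3], "linear": [4.5, 2.9, 0], "grip": 10},
  {"dr": [0, 0, -4], "linear": [5.79, 3.73, 0], "grip": 10},
  {"dr": [0, 0, -4.97], "linear": [5.79, 3.73, 0], "grip": 10},
])

```text
time: 26.55
tool_pos: [0.5389, 0.3627, 0.1647]
orientation: [0.037, 0.999, 0.0, -0.0]
ft_force: [-0.0, -0.9, -0.4]
finger_gap: 0.0192
```

>>> drive_tool([
  {"dr": [0, 0, 0], "linear": [0, 0, 1.2], "grip": 10},
  {"dr": [0, 0, 0], "linear": [0, 0, 2.6], "grip": 10},
  {"dr": [0, 0, 0], "linear": [0, 0, 3.4], "grip": 10},
  {"dr": [0, 0, 0], "linear": [0, 0, 3.4], "grip": 10},
  {"dr": [0, 0, 0], "linear": [0, 0, 3.4], "grip": 10},
])

```text
time: 27.18
tool_pos: [0.5403, 0.3602, 0.0809]
orientation: [0.042, 0.999, 0.0, 0.001]
ft_force: [0.1, -0.1, -0.3]
finger_gap: 0.0193
```

```bash
python3 - <<'E'
from h import *
s=ctrl.read_state();print(s["time"],s["tool_pos"],s["orientation"])
im,d=grab_frame("scene"); w,_=grab_frame("wrist"); a=cv2.resize(im[100:260,330:560],(460,320)); b=cv2.resize(w,(448,280))
cv2.imwrite("pics/s3.png",np.vstack([a,cv2.copyMakeBorder(b,0,0,0,12,0)]))
E
```

```text
27.175 [0.54031462 0.36024012 0.08091808] [4.17293762e-02 9.99128730e-01 3.41738268e-04 5.69177299e-04]
```

View pics/s3.png

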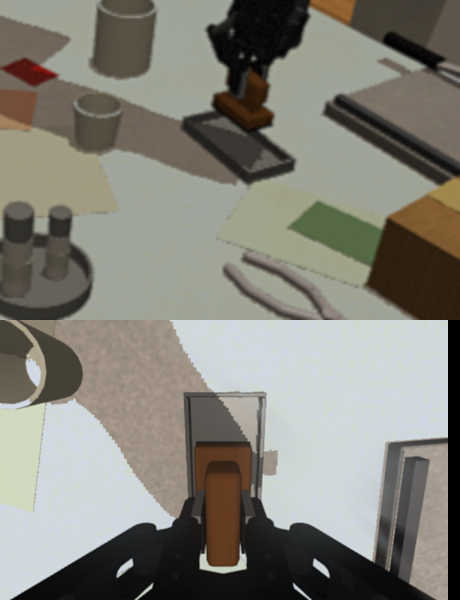

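The stamp hangs over the oblong tray, square to it and centred between the walls (wrist half, about (222,450)). I'll lower it and let go.

>>> drive_tool([
  {"dr": [0, 0, 0], "linear": [0, 0, 0.6], "grip": 10},
  {"dr": [0, 0, 0], "linear": [0, 0, 1.2], "grip": 10},
  {"dr": [0, 0, 0], "linear": [0, 0, 1.6], "grip": 10},
  {"dr": [0, 0, 0], "linear": [0, 0, 1.8], "grip": 10},
  {"dr": [0, 0, 0], "linear": [0, 0, 1.8], "grip": 10},
])

```text
time: 27.9
tool_pos: [0.5396, 0.3599, 0.0351]
orientation: [0.042, 0.999, -0.0, -0.0]
ft_force: [-1.6, -0.7, 2.8]
finger_gap: 0.0192
```

>>> drive_tool([
  {"dr": [0, 0, 0], "linear": [0, 0, 0.04], "grip": 10},
  {"dr": [0, 0, 0], "linear": [0, 0, 0.04], "grip": 45},
  {"dr": [0, 0, 0], "linear": [0, 0, 0.04], "grip": 45},
  {"dr": [0, 0, 0], "linear": [0, 0, 0.04], "grip": 45},
  {"dr": [0, 0, 0], "linear": [0, 0, 0.04], "grip": 45},
])

```text
time: 28.52
tool_pos: [0.5398, 0.3599, 0.0336]
orientation: [0.042, 0.999, -0.0, -0.0]
ft_force: [-0.1, -0.7, -0.6]
finger_gap: 0.0449
```

>>> drive_tool([
  {"dr": [0, 0, 0], "linear": [0, 0, -1], "grip": 45},
  {"dr": [0, 0, 0], "linear": [0, 0, -3], "grip": 45},
  {"dr": [0, 0, 0], "linear": [0, 0, -5], "grip": 45},
  {"dr": [0, 0, 0], "linear": [2, 0, -7], "grip": 45},
  {"dr": [0, 0, 0], "linear": [4, 0, -7], "grip": 45},
])

```text
time: 29.15
tool_pos: [0.4413, 0.3692, 0.2119]
orientation: [0.042, 0.999, 0.002, 0.002]
ft_force: [-0.9, 1.0, -1.0]
finger_gap: 0.0449
```

>>> drive_tool([
  {"dr": [0, 0, 0], "linear": [2, 1, 0], "grip": 45},
  {"dr": [0, 0, 0], "linear": [4, 2, 0], "grip": 45},
  {"dr": [0, 0, 0], "linear": [6, 3, 0], "grip": 45},
  {"dr": [0, 0, 0], "linear": [7, 3.5, 0], "grip": 45},
  {"dr": [0, 0, 0], "linear": [7, 3.5, 0], "grip": 45},
])

```text
time: 29.78
tool_pos: [0.2714, 0.4709, 0.2089]
orientation: [0.04, 0.999, 0.0, -0.0]
ft_force: [0.2, -0.3, -0.1]
finger_gap: 0.0451
```

```bash
python3 - <<'E'
from h import *
im,d=grab_frame("top"); cv2.imwrite("pics/top0.png",im); np.save("pics/top0.npy",d); cv2.imwrite("pics/top9.png",im)
E
sed -i '/^print("table/,$d' m.py; cat >> m.py <<'E'
blob("glue_small",300,130,30,.07,.09); blob("glue_big",315,140,40,.095,.12)
blob("tape_big",490,200,24,.022,.037); blob("tape_small",450,200,20,.018,.03)
blob("stamp_handle",152,190,40,.047,.075); blob("stamp_blk",152,190,40,.0195,.03)
blob("cup",209,237,24,.04,.07)
E
python3 m.py
```

```text
glue_small rect 0.6311 0.0325 size 0.022 0.022 ang 60.9 mean [0.6302 0.0326 0.0824] zmax 0.087 106
glue_big rect 0.6311 -0.0169 size 0.029 0.028 ang 29.4 mean [ 0.6306 -0.017   0.1032] zmax 0.106 160
tape_big rect 0.5154 -0.4067 size 0.058 0.058 ang 30.7 mean [ 0.5155 -0.4064  0.028 ] zmax 0.033 354
tape_small rect 0.5159 -0.3351 size 0.046 0.047 ang 49.9 mean [ 0.5158 -0.335   0.0214] zmax 0.025 229
stamp_handle rect 0.5386 0.3594 size 0.021 0.06 ang 85.9 mean [0.5377 0.3574 0.0596] zmax 0.066 315
stamp_blk rect 0.5387 0.3587 size 0.038 0.07 ang 83.2 mean [0.535  0.3511 0.0222] zmax 0.029 257
cup rect 0.4384 0.2195 size 0.06 0.06 ang 6.8 mean [0.439  0.2236 0.0516] zmax 0.058 251
```

View pics/top9.png

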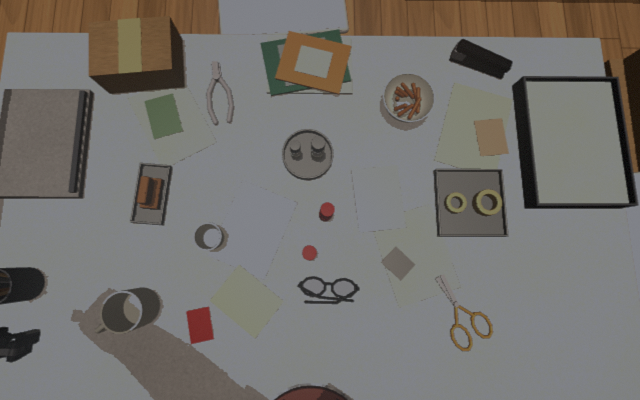

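The picture shows everything in place: sticks at (295,149) and (317,147), tapes at (456,202) and (488,202), stamp at (150,193), and the cup unmoved at (209,237). I'm handing the job in.

```bash
python3 -c "
from rig import ctrl
print(ctrl.job_done())"
```

```text
the job is handed in; nothing more can be done
None
```

All five tools are put away, and I handed the job in at about 30 s on the robot's clock. `job_done()` gives no verdict.

The last top-camera measurement, taken with the gripper open and well clear, showed:

| Thing | Where it ended | Limit |
|---|---|---|
| `glue_big` | 22 mm from the dish centre | 43 mm |
| `glue_small` | 27 mm from the dish centre | 46 mm |
| `tape_big` | about −35 mm in y from the tray centre, x within 2 mm | ±47 mm |
| `tape_small` | about +37 mm in y from the tray centre, x within 2 mm | ±53 mm |
| `stamp` | about 3 mm off the tray centre, lengthwise, handle up | ±34 mm in x, ±15 mm in y |
| `cup` | within 1 mm of its start | 20 mm |

- **Standing level:** Top heights match each tool resting on its tray's 4 mm floor. I did not measure tilt separately, but nothing looked tilted in the picture.
- **Red look-alikes:** The robot never gripped them, and they sit at the same pixels as at the start.
- **Checks:** No check failed or disagreed.

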